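# Set the blue cassette's sprung carriage on its stop pin

### The arm

A 6-joint arm with a two-finger parallel gripper is mounted at the origin on a cart in front of the work surface, level with it; the furniture and walls round the work are solid. World frame = base frame: x ahead of the robot, y to its left, z up, the work surface at z = 0. Lengths are in mm, angles in rad, forces in N, time in s.
With the tool pointing down it reaches from about 350 to 1000 mm from the base axis. Payload 7.1 kg.
Tool frame: the origin (TCP) lies where the fingers leave the gripper's body, on its centre line; the fingertips stand 73 mm ahead of it and the grasp point (between the pads) lies 54 mm ahead of it; y points along the fingers, x is the direction in which the jaws open and shut, and the axes are right-handed (so a half turn about y gives the same grasp; the last joint's range is limited). The gripper opens to 85 mm and grips with 20 to 120 N. Pads are 22 mm wide; open, the fingers measure 114 mm over their backs; the gripper's body (76 mm by 85 mm) begins 54 mm behind the grasp point. The pads swing forward as they close: fully open they stand 13 mm farther back than shut.
Start: joints at [1.31, 0.423, 1.63, -0, 1.089, -0.019], TCP at [149.625, 606.809, 303.919] pointing down, gripper open.
Joint ranges: [-3, 3], [-0.9, 2.11], [0.09, 2.58], [-1.31, 4.45], [0.11, 2.69], [-2.54, 2.54]. Speed limits (rad/s): [2.39, 2.39, 3.01, 3.14, 3.14, 3.14].

### API

Orientations are given as a unit quaternion [x, y, z, w].
In Python, from rig import * gives the robot as it stands.
- The arm moves only by the tool drive_tool, never from a script. Its argument "series" is a list of rows, each a list of 5 numbers: the shift along the tool's x, y, z in m, then the turn about the tool's y in rad, then the closure, from 0 (fully open) to 1 (shut). A call has 1 to 5 rows; each row is the pose to reach, as a shift and turn from the pose commanded when the call began, along the tool's axes at that moment; what a row does not reach only later rows make up. A row lasts 1/8 s, in which the tool goes at most 62.5 mm and 10.7 degrees, less where a joint would pass 70% of its speed; a pose out of reach is approached as far as the arm can. A call with a gripper value outside its range is refused whole. The fingers move at their own pace and stop on an object; the grip force is fixed at half the most. Time passes only in rows, so rows that repeat a pose let the fingers close. It gives the time, the measured TCP pose, the force and the opening at its end, in the units of the state.
- state(): the state, without advancing time (a new reading comes with each control period).
- capture(name): name is "scene" or "top"; returns a dict with "image" (400x640x3 uint8, red, green, blue), "depth" (400x640 float32, mm along the optical axis (not along the pixel's ray), 0 where there is no reading), "fx", "fy", "cx", "cy" (pixels), "dist_coeffs" ([k1, k2, p1, p2, k3] as OpenCV has them; the pictures are not rectified), "pose" (4x4, takes a point from camera to world coordinates). Camera axes: x right, y down, z forward; pixel columns grow to the right and rows downward; lengths in mm; the calibration is good to about 2 mm. A picture is of the moment at which its call begins.
- close_job(): hands the job in, once; it reports no verdict.
Trained networks look in a picture, given as the dict that the camera call returned (one of the last four; its "shot" number tells which), for a name from the list of things; names that differ only in an ending like _2 or _b are one class to them, and where a whole thing is asked for, a point or a joint stands for the part that bears it (a point fixed in the world has none). Each returns a list of dicts, best first, with "score" (0 to 1); they miss things now and then, are a little off and sometimes report something else, mostly with a low value. They report only what shows in the picture. A call takes as long as a camera call. They do not tell look-alikes from the thing itself.
- trace(picture, target): "mask" (400x640 bool, what is visible of it) and "bbox" ([centre column, centre row, width, height] in pixels, round what is visible of it).
The state is a dict: "t": time; "joints": joint angles; "joint_velocities": joint speeds; "effort": joint torques, N m; "ee_pos": TCP position; "ee_rot": TCP orientation; "ft_force": force on the tool from outside, world axes, zero at the start; "torque": the same for the moment, N m; "width": finger opening in mm.
Only numpy, scipy, OpenCV 4.12 (cv2) and the standard library are available. Lean on these libraries where they do the work, as an engineer would, in place of code of your own. Each camera call takes 0.05 s, during which the arm holds its last target.

### The job

Bring the blue cassette to the reading position of the two-lane cassette reader: with the fingertips gently push the dark pad of the carriage it lies in all the way to the back stop without ramming it, then let go so that the spring brings the carriage forward onto its stop pin and it stays half-way. Leave the yellow cassette's carriage at the front, pick nothing up, do not touch the cassettes, and do not disturb the things standing around.

Things in the scene. Friction and masses are not known exactly. Their poses are not given: they have to be found in the camera images.
- reader: Grey two-lane cassette reader, fixed: base plate 100 x 168 mm, top 18 mm above the table, 60 mm high block along its back edge. Origin on the table between the lanes; +x = push direction (away from the robot), y across the lanes (left lane y = +42 mm, right -42), z up. Plate spans x = -55 to +45 mm. Marks between the lanes: white (front), green (reading position), white (back).
- carriage_left (a joint): White sprung carriage in the left lane (seen from the robot), 50 mm wide. Metres: 0 = front (start), grows along the reader's +x, 0.036 = back stop. Spring drives it forward with 3 N (front) to 5 N (back); passing the stop pin (0.002 to 0.018) adds up to 3 N, motion 20 N per m/s. Let go beyond 0.020 it comes forward and rests on the brass pin at 0.018, the reading position; let go before 0.012, it returns to 0.
- pad_left (a point): Centre of the front face of the left carriage's upright push pad (dark rubber face, 42 mm wide, 22 mm high, from 26 to 48 mm above the table; point is 37 mm above the table). Moves with the carriage; the face looks toward the reader's -x. At the front position it is 60 mm ahead (-x) of the reader's origin and +42 mm from it in y.
- nest_left (a point): Centre of the floor of the left carriage's cassette nest (33 x 45 mm, walls 7 mm high, floor 25 mm above the table), 28 mm behind the pad's front face. Moves with the carriage.
- carriage_right (a joint): White sprung carriage in the right lane (seen from the robot), 50 mm wide. Metres: 0 = front (start), grows along the reader's +x, 0.036 = back stop. Spring drives it forward with 3 N (front) to 5 N (back); passing the stop pin (0.002 to 0.018) adds up to 3 N, motion 20 N per m/s. Let go beyond 0.020 it comes forward and rests on the brass pin at 0.018, the reading position; let go before 0.012, it returns to 0.
- pad_right (a point): Centre of the front face of the right carriage's upright push pad (dark rubber face, 42 mm wide, 22 mm high, from 26 to 48 mm above the table; point is 37 mm above the table). Moves with the carriage; the face looks toward the reader's -x. At the front position it is 60 mm ahead (-x) of the reader's origin and -42 mm from it in y.
- nest_right (a point): Centre of the floor of the right carriage's cassette nest (33 x 45 mm, walls 7 mm high, floor 25 mm above the table), 28 mm behind the pad's front face. Moves with the carriage.
- blue_cassette: Blue tissue cassette, 41 x 28 x 6 mm, lying loose in the nest of one of the two carriages (either one), long side across the lane. Origin at the centre of its underside; its x axis is the long side.
- yellow_cassette: Yellow tissue cassette, 41 x 28 x 6 mm, lying loose in the nest of one of the two carriages (either one), long side across the lane. Origin at the centre of its underside; its x axis is the long side.
- forceps: Steel forceps lying flat, 18 x 125 x 9 mm, loose, left of the petri dish, roughly along the lanes. Origin under its centre.
- beaker: Small empty plastic beaker, 54 mm across, 62 mm high, loose, standing right of the reader. Origin under its centre.
- petri: Petri dish with lid, 58 mm across, 15 mm high, loose, left of the reader. Origin under its centre.
There are look-alikes about, which are no part of the job. What is meant by the blue_cassette is not brown, and is the smaller of those in its own colour.

How it is judged:
By the outcome, as a careful person would: the job done as asked, in the order asked, and still so for the second after the job is handed in, with the robot touching nothing.
It also fails if it takes over 35 s, if anything falls off the work surface, if the arm or the gripper's body presses on something with over 40 N, if the wrist force passes 120 N, or if a joint passes its speed limit or range.

## Working session

There is one attempt and no reset: what is moved stays moved. The work goes in short steps, Python scripts to look and compute and a tool call to move; the robot and the scene stay as the last step left them, time stands still between calls to the robot, and variables do not carry over. Pictures are saved under pics/ and viewed, and the job is handed in when it is done.

Besides the shell and the picture viewer there is one more tool, called by a JSON object that holds its "fn" and its "kwargs", one argument or row to a line. drive_tool: Moves the arm, as the interface text tells. Its arguments: {"type":"object","properties":{"series":{"type":"array"}},"required":["series"]}

```bash
ls; mkdir -p pics
python3 - <<'E'
from rig import *
import cv2,numpy as np,pickle
print(state())
for n in ("top","scene"):
    c=capture(n); pickle.dump(c,open(f'{n}0.pkl','wb'))
    cv2.imwrite(f'pics/{n}0.png',c['image'][:,:,::-1])
    print(n,c['fx'],c['fy'],c['cx'],c['cy'],c['dist_coeffs'],np.round(c['pose'],3).tolist())
    for k in ("reader","blue_cassette","yellow_cassette","pad_left","pad_right","carriage_left","carriage_right"):
        try: print(k,[(round(d['score'],2),np.round(d['bbox']).tolist()) for d in trace(c,k)])
        except Exception as e: print(k,e)
E
```

```text
pics
{'t': 0.0, 'joints': array([ 1.31000458e+00,  4.23853724e-01,  1.63069049e+00, -9.34762607e-06,
        1.08857192e+00, -1.90056278e-02]), 'joint_velocities': array([-0.00112822,  0.00031533,  0.00048398,  0.00105471, -0.00029284,
        0.00050156]), 'effort': array([ 1.83914977e-03, -5.57388854e+01, -2.81741577e+01,  8.90590087e-06,
        7.28828571e-03,  1.15076247e-06]), 'ee_pos': array([149.51796724, 606.41053574, 303.13735608]), 'ee_rot': array([ 0.55697533,  0.43562385, -0.43648085, -0.55632258]), 'ft_force': array([-0.17392853,  0.06807737, -1.02854305]), 'torque': array([0.01798013, 0.00952977, 0.0685896 ]), 'width': 85.49922167025176}
top 455.48622020802145 455.48622020802145 314.51160049666277 201.72805240684244 [-0.08530447  0.          0.          0.          0.        ] [[0.025, -0.996, 0.087, 406.557], [-1.0, -0.025, -0.002, 33.089], [0.004, -0.087, -0.996, 976.413], [0.0, 0.0, 0.0, 1.0]]
reader [(0.95, [419.0, 203.0, 82.0, 57.0])]
blue_cassette [(0.96, [306.0, 207.0, 24.0, 18.0]), (0.77, [258.0, 224.0, 30.0, 33.0]), (0.56, [442.0, 214.0, 19.0, 16.0])]
yellow_c
[... 327 characters left out ...]
 215.0, 31.0, 24.0])]
scene 473.3862070904728 473.3862070904728 323.99473432249005 203.42141173762843 [-0.0087305  0.         0.         0.         0.       ] [[0.917, -0.286, 0.277, 131.114], [-0.399, -0.67, 0.626, -694.605], [0.007, -0.684, -0.729, 916.608], [0.0, 0.0, 0.0, 1.0]]
reader [(0.58, [379.0, 276.0, 86.0, 85.0]), (0.26, [357.0, 271.0, 19.0, 15.0])]
blue_cassette [(0.78, [331.0, 214.0, 22.0, 16.0]), (0.75, [302.0, 192.0, 20.0, 16.0])]
yellow_cassette [(0.58, [378.0, 296.0, 15.0, 22.0]), (0.55, [357.0, 270.0, 20.0, 12.0])]
pad_left [(0.64, [356.0, 269.0, 30.0, 24.0])]
pad_right [(0.58, [377.0, 297.0, 32.0, 26.0])]
carriage_left [(0.73, [356.0, 269.0, 35.0, 25.0])]
carriage_right []
```

Run:
```python
import cv2
a=cv2.imread('pics/top0.png');b=cv2.imread('pics/scene0.png')
cv2.imwrite('pics/topcrop.png',cv2.resize(a[150:270,210:490],None,fx=2.8,fy=2.8,interpolation=cv2.INTER_CUBIC))
cv2.imwrite('pics/scenecrop.png',cv2.resize(b[160:340,260:460],None,fx=3.3,fy=3.3,interpolation=cv2.INTER_CUBIC))
```

```text
(no output)
```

View pics/top0.png

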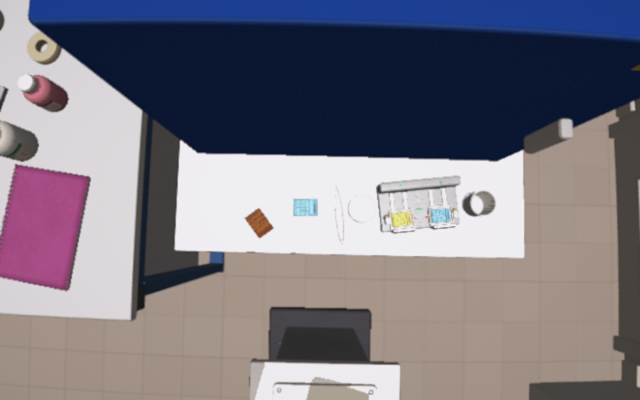

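View pics/topcrop.png

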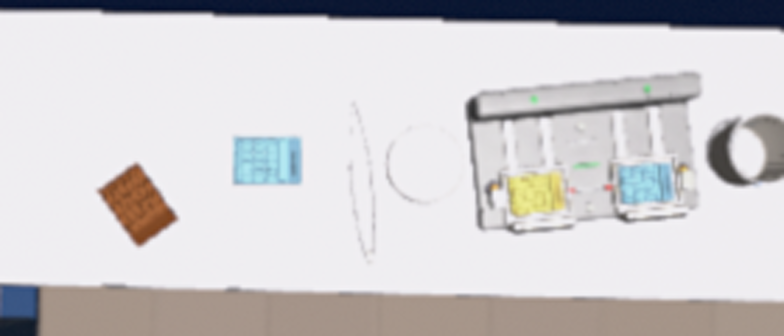

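View pics/scenecrop.png

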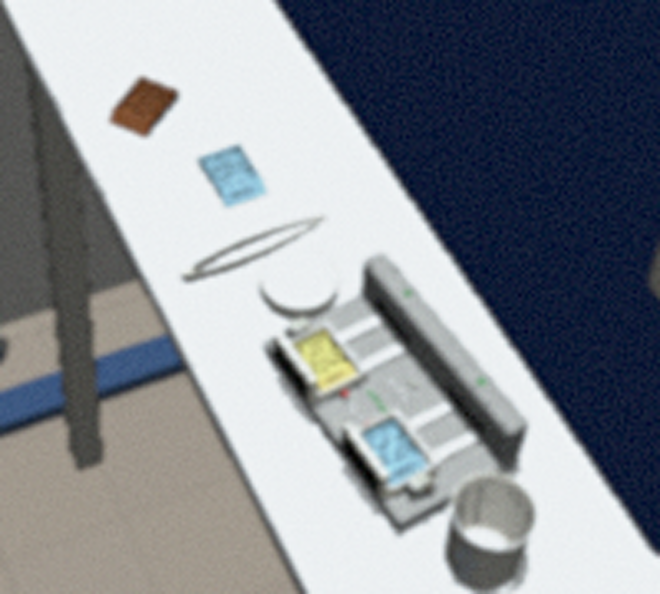

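View pics/scene0.png

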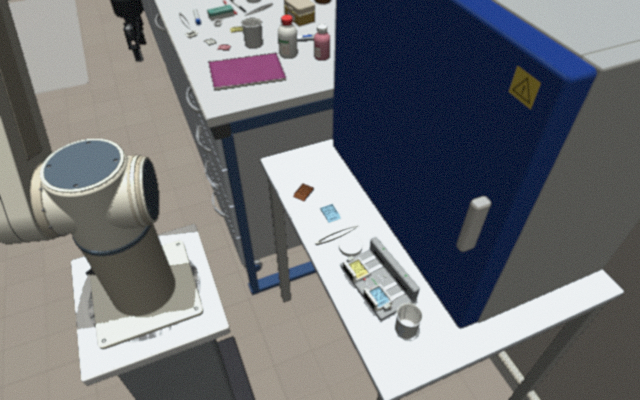

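Candidates for the blue cassette in the top picture: the brown look-alike at (258,224), a larger blue one lying loose at (306,207), and a smaller blue one in the right nest at (442,214). The one at (442,214) fits: it is blue, the smaller of the two, and lies in a carriage. I'll confirm its size and measure the reader.

```bash
cat > h.py <<'E'
import numpy as np,cv2,pickle
def world(c):
    h,w=c['depth'].shape
    u,v=np.meshgrid(np.arange(w),np.arange(h))
    K=np.array([[c['fx'],0,c['cx']],[0,c['fy'],c['cy']],[0,0,1]])
    p=cv2.undistortPoints(np.stack([u,v],-1).reshape(-1,1,2).astype(np.float64),K,np.array(c['dist_coeffs'])).reshape(h,w,2)
    d=c['depth'].astype(float)
    P=np.stack([p[...,0]*d,p[...,1]*d,d],-1)
    T=np.array(c['pose'])
    W=P@T[:3,:3].T+T[:3,3]; W[d==0]=np.nan
    return W
def proj(c,X):
    T=np.linalg.inv(np.array(c['pose'])); K=np.array([[c['fx'],0,c['cx']],[0,c['fy'],c['cy']],[0,0,1]])
    X=np.atleast_2d(np.array(X,float))
    return cv2.projectPoints(X,cv2.Rodrigues(T[:3,:3])[0],T[:3,3],K,np.array(c['dist_coeffs']))[0].reshape(-1,2)
def onplane(c,uv,z):
    K=np.array([[c['fx'],0,c['cx']],[0,c['fy'],c['cy']],[0,0,1]])
    p=cv2.undistortPoints(np.array(uv,float).reshape(-1,1,2),K,np.array(c['dist_coeffs'])).reshape(-1,2)
    T=np.array(c['pose']); r=np.c_[p,np.ones(len(p))]@T[:3,:3].T; o=T[:3,3]
    return o+r*((z-o[2])/r[:,2])[:,None]
E
python3 - <<'E'
from h import *
from rig import *
for n in ("top","scene"):
    c=pickle.load(open(f'{n}0.pkl','rb')); W=world(c)
    Z=W[...,2]
    reg=(W[...,0]>380)&(W[...,0]<620)&(W[...,1]>-330)&(W[...,1]<-60)
    t=reg&(np.abs(Z)<8); print(n,'table z',np.median(Z[t]),np.std(Z[t]))
    b=reg&(Z>53)&(Z<68)&(W[...,1]>-275)
    m=b.astype(np.uint8); nn,l,s,_=cv2.connectedComponentsWithStats(m)
    print(s[1:],)
    k=1+np.argmax(s[1:,4]); P=W[l==k]; r=cv2.minAreaRect(P[:,:2].astype(np.float32)); print('block',r,np.median(P[:,2]), cv2.boxPoints(r).round(1).tolist())
    hsv=cv2.cvtColor(c['image'],cv2.COLOR_RGB2HSV)
    blue=((hsv[...,0]>85)&(hsv[...,0]<110)&(hsv[...,1]>70)&(hsv[...,2]>130)&(np.abs(Z)<60)).astype(np.uint8)
    yel=((hsv[...,0]>20)&(hsv[...,0]<38)&(hsv[...,1]>80)&(hsv[...,2]>120)).astype(np.uint8)
    for nm,m in(('b',blue),('y',yel)):
        nn,l,s,ce=cv2.connectedComponentsWithStats(m)
        for i in range(1,nn):
            if s[i,4]>60:
                P=W[l==i]; P=P[~np.isnan(P[:,0])]
                if len(P)==0: continue
                print(nm,ce[i].round(1),s[i,4],cv2.minAreaRect(P[:,:2].astype(np.float32)),np.median(P[:,2]).round(1))
E
```

```text
top table z 0.3606579891470574 1.8194072403703152
[[361 153  19   2  27]
 [381 153  84   5 119]
 [380 175  81  17 755]
 [454 224   1   2   2]
 [440 226   1   1   1]
 [408 229   1   1   1]
 [400 231   1   1   1]]
block ((530.7993774414062, -183.70046997070312), (19.587963104248047, 168.2296600341797), 7.197310447692871) 58.81271845722324 [[510.5, -101.5], [531.5999755859375, -268.3999938964844], [551.0999755859375, -265.8999938964844], [530.0, -99.0]]
b [304.7 207. ] 304 ((479.8034362792969, 51.682010650634766), (30.71058464050293, 47.3040657043457), 1.298494577407837) 5.4
b [440.3 215. ] 197 ((468.1409606933594, -233.42555236816406), (24.134550094604492, 35.73767852783203), 6.443480014801025) 29.0
y [400.9 218.8] 226 ((458.0854797363281, -149.63880920410156), (26.15789222717285, 39.89128875732422), 9.381896018981934) 29.9
scene table z 0.6311349450675152 1.8213947627442577
[[390 214  50  72 256]
 [370 237  50  56 573]
 [345 261   1   1   1]
 [346 264   1   1   1]
 [366 290   1   1   1]
 [370 295   2   2   2]
 [373 298   1   1   1]]
block ((526.9899291992188, -184.15786743164062), (20.335861206054688, 166.69622802734375), 7.160641670227051) 58.990971426597184 [[506.5, -102.69999694824219], [527.2999877929688, -268.1000061035156], [547.5, -265.6000061035156], [526.7000122070312, -100.19999694824219]]
b [330.1 212.9] 176 ((478.13525390625, 50.72173309326172), (34.18085479736328, 51.28055191040039), 1.100950837135315) 5.9
b [379.2 295.9] 160 ((468.6789855957031, -232.77236938476562), (39.92189025878906, 25.06334686279297), 89.529541015625) 29.9
y [358.2 268.4] 145 ((458.7953796386719, -150.0594024658203), (38.773353576660156, 26.216798782348633), 89.67147064208984) 29.8
```

Run:
```python
import cv2
a=cv2.imread('pics/top0.png')
cv2.imwrite('pics/lanes.png',cv2.resize(a[168:240,370:500],None,fx=6,fy=6,interpolation=cv2.INTER_CUBIC))
cv2.imwrite('pics/twoblue.png',cv2.resize(a[168:240,280:330],None,fx=6,fy=6,interpolation=cv2.INTER_CUBIC))
```

```text
(no output)
```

View pics/lanes.png

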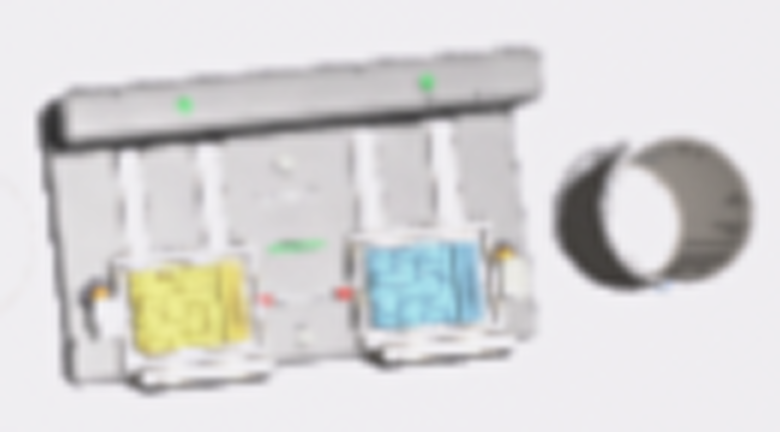

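The crop shows yellow in the left lane and the smaller blue in the right lane (about 36–40 × 25 mm measured, against 47–51 × 31–34 mm for the loose blue one at (306,207)). So I push the right carriage. The reader's yaw is about +7.2° and pad_right is at about (440, −237).

```bash
cat >> h.py <<'E'
from scipy.spatial.transform import Rotation as Ro
def plan(s,tgt,yaw=None):
    R=Ro.from_quat(s['ee_rot']).as_matrix()
    d=R.T@(np.array(tgt)-s['ee_pos'])/1000
    return d.round(4)
E
python3 - <<'E'
from h import *
from rig import *
s=state(); R=Ro.from_quat(s['ee_rot']).as_matrix(); print(R.round(3))
print('1->',plan(s,[400,150,300]))
for n in("top","scene"):
    c=pickle.load(open(f'{n}0.pkl','rb'));W=world(c)
    A=W.reshape(-1,3);A=A[~np.isnan(A[:,0])]
    for y in range(-350,700,100):
        for x in range(100,800,100):
            m=(abs(A[:,0]-x)<50)&(abs(A[:,1]-y)<50)
            print('%5.0f'%(np.percentile(A[m,2],99) if m.sum()>5 else -999),end=' ')
        print(y)
    # cabinet face near reader
    m=(A[:,2]>150)&(A[:,2]<400)&(A[:,1]<100)&(A[:,1]>-300)&(A[:,0]>400); print(n,np.percentile(A[m,0],[1,50]) if m.sum() else None)
E
```

```text
[[ 0.239  0.    -0.971]
 [ 0.971  0.     0.239]
 [ 0.    -1.    -0.   ]]
1-> [-0.3836  0.004  -0.3524]
 -731  -731  -731     4    63   526  -999 -350
 -730  -731  -730    51    62   619  -999 -250
   13    -2  -730    51    62   619  -999 -150
   15     1  -730    10    19   619  -999 -50
   16    -0  -731     5    11   619  -999 50
   14    -1  -730    11    10   619  -999 150
 -730  -730  -729     5     5   619  -999 250
 -729  -730   163   164   164   164   164 350
 -729  -729   175   175   174   164   203 450
 -731  -728   175   175   238   257   262 550
 -730  -731   173   176   168   164   174 650
top [586.88986942 588.12738247]
 -999  -999  -999     4    63   621   622 -350
 -999  -999  -999    51    63   622   622 -250
   13  -999  -738    51    62   621   622 -150
  389  -267  -731    10    19   587  -999 -50
  390  -632  -729     5    11   546  -999 50
   14  -635  -729    11    10   505  -999 150
 -732  -731  -729     5     5   467  -999 250
 -999  -729   163   164   164   164  -999 350
 -999  -729   175   175   175   165   224 450
  406   403   175   176   249   283   263 550
  399   343   173   174   238   178   178 650
scene [584.24183475 586.258757  ]
```

{"fn": "drive_tool", "kwargs": {
  "series": [
    [-0.038,0,-0.035,0.17,1],
    [-0.076,0,-0.07,0.34,1],
    [-0.114,0,-0.105,0.51,1],
    [-0.152,0,-0.14,0.68,1],
    [-0.19,0,-0.175,0.85,1]
  ]
}}

```text
t: 1.42
ee_pos: [274.6, 379.0, 304.1]
ee_rot: [-0.687, -0.166, 0.166, 0.687]
ft_force: [1.3, 0.2, -0.5]
width: 0.2
```

Run:
```python
from h import *
from rig import *
s=state(); R=Ro.from_quat(s['ee_rot']).as_matrix(); print(R.round(3)); print(s['t'],s['ee_pos'],s['joints'].round(3),s['width'])
print('1->',plan(s,[400,150,300]),np.degrees(np.arctan2(R[1,0],R[0,0])))
```

```text
[[ 0.89   0.001 -0.456]
 [ 0.456  0.     0.89 ]
 [ 0.001 -1.     0.   ]]
1.425 [274.64296114 379.03762266 304.14893578] [ 0.918  0.191  1.966 -0.     0.984  0.445] 0.15278040895922942
1-> [ 0.007   0.0041 -0.261 ] 27.14538451601112
```

{"fn": "drive_tool", "kwargs": {
  "series": [
    [0.001,0,-0.052,0.17,1],
    [0.003,0,-0.104,0.34,1],
    [0.004,0,-0.156,0.51,1],
    [0.006,0,-0.208,0.68,1],
    [0.007,0,-0.26,0.85,1]
  ]
}}

```text
t: 2.05
ee_pos: [400.9, 151.4, 304.3]
ee_rot: [-0.694, 0.132, -0.133, 0.695]
ft_force: [0.6, 0.2, -0.7]
width: -0.0
```

Run:
```python
from h import *
from rig import *
s=state(); R=Ro.from_quat(s['ee_rot']).as_matrix(); print(R.round(3)); print(s['t'],s['ee_pos'],s['joints'].round(3),s['width'])
print('1->',plan(s,[400,-100,260]),plan(s,[391,-243,200]),np.degrees(np.arctan2(R[1,0],R[0,0])))
```

```text
[[ 0.93   0.001  0.368]
 [-0.368  0.     0.93 ]
 [ 0.001 -1.     0.001]]
2.05 [400.87131353 151.42263992 304.32381748] [0.333 0.128 2.044 0.    0.969 0.71 ] -0.0231045835982853
1-> [ 0.0916  0.0442 -0.2342] [ 0.1358  0.1041 -0.3705] -21.574819848253625
```

{"fn": "drive_tool", "kwargs": {
  "series": [
    [0.018,0.008,-0.046,0.12,1],
    [0.036,0.016,-0.092,0.25,1],
    [0.054,0.024,-0.138,0.38,1],
    [0.072,0.032,-0.184,0.51,1],
    [0.09,0.04,-0.23,0.64,1]
  ]
}}

```text
t: 2.68
ee_pos: [400.6, -95.7, 264.0]
ee_rot: [-0.618, 0.343, -0.344, 0.618]
ft_force: [1.1, -0.3, -0.4]
width: 0.1
```

Run:
```python
from h import *
from rig import *
s=state(); R=Ro.from_quat(s['ee_rot']).as_matrix(); print(R.round(3)); print(s['t'],s['ee_pos'],s['joints'].round(3),s['width'])
a=np.degrees(np.arctan2(R[1,0],R[0,0]))
print('1->',plan(s,[391,-243,200]),a,np.radians(a+82.8))
```

```text
[[ 0.527  0.001  0.85 ]
 [-0.85  -0.     0.527]
 [ 0.001 -1.     0.001]]
2.675 [400.57344955 -95.73473147 264.04028271] [-0.264  0.169  2.113  0.     0.859  0.752] 0.05271601083775337
1-> [ 0.12    0.0641 -0.0858] -58.17128285163969 0.42985220478127617
```

{"fn": "drive_tool", "kwargs": {
  "series": [
    [0.03,0.015,-0.022,0.11,1],
    [0.06,0.03,-0.043,0.22,1],
    [0.09,0.045,-0.065,0.33,1],
    [0.12,0.064,-0.086,0.43,1],
    [0.12,0.064,-0.086,0.43,1]
  ]
}}

```text
t: 3.3
ee_pos: [391.1, -243.1, 199.0]
ee_rot: [0.531, -0.468, 0.467, -0.53]
ft_force: [0.6, 0.3, 0.6]
width: -0.1
```

Run:
```python
from h import *
from rig import *
s=state(); R=Ro.from_quat(s['ee_rot']).as_matrix(); print(R.round(3)); print(s['t'],s['ee_pos'],s['joints'].round(3),s['width'],s['ft_force'])
a=np.degrees(np.arctan2(R[1,0],R[0,0])); print(a)
print('1->',plan(s,[401,-242,108]))
for n in ("top","scene"):
    c=capture(n); pickle.dump(c,open(f'{n}1.pkl','wb'));W=world(c)
    A=W.reshape(-1,3);A=A[~np.isnan(A[:,0])]
    m=(abs(A[:,0]-s['ee_pos'][0])<50)&(abs(A[:,1]-s['ee_pos'][1])<50)&(A[:,2]>80)&(A[:,2]<200)
    print(n,m.sum(),np.percentile(A[m,2],[0,2,5,20]) if m.sum() else '')
    p=proj(c,[s['ee_pos']-[0,0,73]])[0]; print(p)
    x,y=p.astype(int); im=c['image'][max(0,y-60):y+60,max(0,x-80):x+80,::-1]
    cv2.imwrite(f'pics/{n}1.png',cv2.resize(im,None,fx=4.5,fy=4.5,interpolation=cv2.INTER_CUBIC))
```

```text
[[ 0.126 -0.001  0.992]
 [-0.992  0.     0.126]
 [-0.001 -1.    -0.001]]
3.3 [ 391.06919433 -243.13767831  198.98152744] [-0.582  0.354  2.058 -0.     0.73   0.863] -0.07855057329703066 [0.5631162  0.26608063 0.61333414]
-82.76156695146041
1-> [0.0002 0.091  0.0101]
top 54 [128.74581084 129.76808784 138.33255475 178.8921417 ]
[459.75499028 253.07050976]
scene 329 [129.67128467 133.71277284 137.48687018 153.13592215]
[351.0649898  286.80040156]
```

View pics/scene1.png

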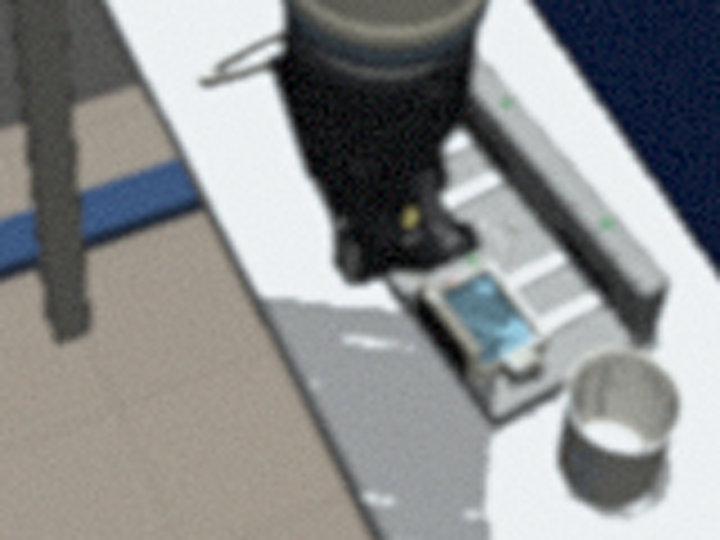

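{"fn": "drive_tool", "kwargs": {
  "series": [
    [0,0.03,0,0,1],
    [0,0.06,0.004,0,1],
    [0,0.08,0.01,0,1],
    [0,0.092,0.015,0,1],
    [0,0.092,0.015,0,1]
  ]
}}

```text
t: 4.03
ee_pos: [406.6, -238.9, 107.8]
ee_rot: [0.532, -0.466, 0.466, -0.532]
ft_force: [-1.3, 0.2, -0.3]
width: -0.3
```

```bash
cat > look.py <<'E'
import sys
from h import *
from rig import *
def rd(p):
    a=np.radians(7.2); d=np.array(p[:2])-[494.8,-187.8]; return (np.array([[np.cos(a),np.sin(a)],[-np.sin(a),np.cos(a)]])@d).round(1)
def look(tag,names=("scene","top")):
    s=state(); print(s['t'],s['ee_pos'].round(1),'reader xy',rd(s['ee_pos']),'F',s['ft_force'].round(1),s['width'].round(1))
    for n in names:
        c=capture(n); pickle.dump(c,open(f'{n}{tag}.pkl','wb'))
        p=proj(c,[[480,-200,30]])[0]; x,y=p.astype(int)
        cv2.imwrite(f'pics/{n}{tag}.png',cv2.resize(c['image'][y-50:y+50,x-66:x+66,::-1],None,fx=5.5,fy=5.5,interpolation=cv2.INTER_CUBIC))
        W=world(c); hsv=cv2.cvtColor(c['image'],cv2.COLOR_RGB2HSV); R=(W[...,0]>400)&(W[...,0]<560)&(W[...,1]<-100)&(W[...,1]>-290)&(W[...,2]>15)&(W[...,2]<50)
        for nm,lo,hi in(('blue',85,110),('yel',20,38)):
            m=R&(hsv[...,0]>lo)&(hsv[...,0]<hi)&(hsv[...,1]>70)&(hsv[...,2]>110)
            if m.sum()>20: print(n,nm,m.sum(),'reader xy median',rd(np.median(W[m],0)),'z',np.median(W[m][:,2]).round(1))
if __name__=='__main__': look(sys.argv[1])
E
python3 look.py 2
```

```text
Traceback (most recent call last):
  File "look.py", line 16, in <module>
    if __name__=='__main__': look(sys.argv[1])
                             ~~~~^^^^^^^^^^^^^
  File "look.py", line 7, in look
    s=state(); print(s['t'],s['ee_pos'].round(1),'reader xy',rd(s['ee_pos']),'F',s['ft_force'].round(1),s['width'].round(1))
                                                                                                        ^^^^^^^^^^^^^^^^
AttributeError: 'float' object has no attribute 'round'
```

```bash
sed -i "s/s\['width'\].round(1)/round(s['width'],1)/" look.py; python3 look.py 2
```

```text
4.025 [ 406.6 -238.9  107.8] reader xy [-93.9 -39.6] F [-1.3  0.2 -0.3] -0.3
scene blue 132 reader xy median [-30.2 -41.4] z 30.0
top blue 198 reader xy median [-32.4 -40.6] z 28.7
top yel 241 reader xy median [-31.8  42.6] z 29.1
```

View pics/scene2.png

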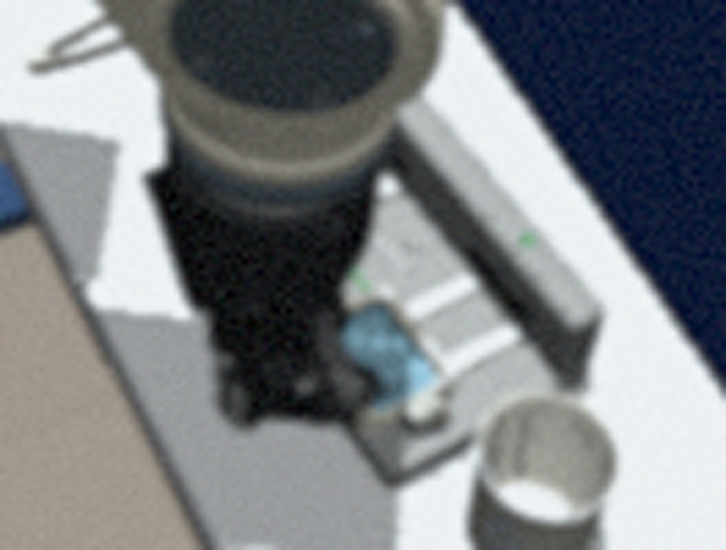

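View pics/top2.png

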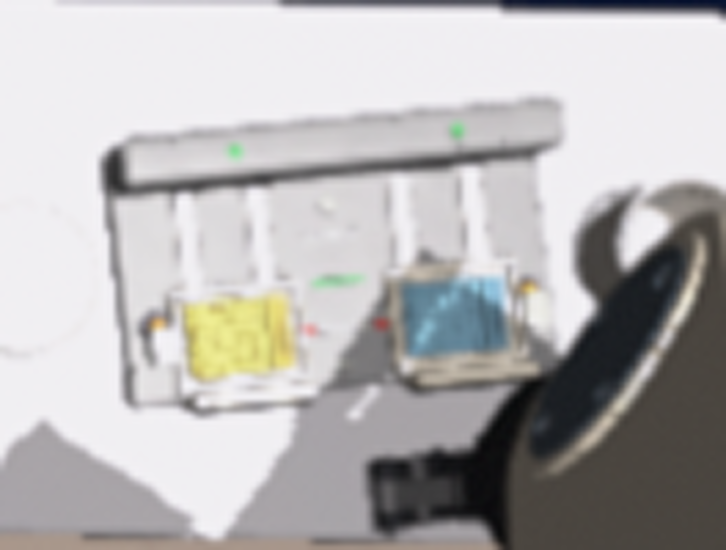

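The top picture shows the finger assembly (crop px 370–480, 450–530) about 25 mm in front of the pad, and both carriages are still at the front. The black part reaches further left than I expected, so I'll check its height from depth.

Run:
```python
from look import *
for n in("top","scene"):
    c=pickle.load(open(f'{n}2.pkl','rb'));W=world(c)
    g=c['image'].max(2)
    m=(g<75)&(W[...,2]>15)&(W[...,2]<110)&(W[...,0]>360)&(W[...,0]<460)&(W[...,1]>-310)&(W[...,1]<-150)
    P=W[m]; r=np.array([rd(p) for p in P])
    for lo in range(15,110,10):
        k=(P[:,2]>=lo)&(P[:,2]<lo+10)
        if k.sum()>2: print(n,lo,k.sum(),'x',np.percentile(r[k,0],[3,97]).round(0),'y',np.percentile(r[k,1],[3,97]).round(0))
```

```text
top 85 3 x [-83. -82.] y [-24. -16.]
top 95 7 x [-85. -81.] y [-21.  -6.]
top 105 11 x [-104.  -82.] y [-6. -2.]
scene 25 7 x [-62. -59.] y [-63. -34.]
scene 35 6 x [-102.  -59.] y [-63. -30.]
scene 45 14 x [-106.  -99.] y [-52. -39.]
scene 55 16 x [-106. -101.] y [-53. -37.]
scene 65 11 x [-106. -102.] y [-51. -36.]
scene 75 21 x [-109. -102.] y [-62. -31.]
scene 85 73 x [-108.  -86.] y [-69. -30.]
scene 95 41 x [-111. -100.] y [-78.  -9.]
scene 105 20 x [-113. -103.] y [-83. -27.]
```

{"fn": "drive_tool", "kwargs": {
  "series": [
    [0.002,0.002,0.005,0,1],
    [0.002,0.002,0.01,0,1],
    [0.002,0.002,0.014,0,1],
    [0.002,0.002,0.017,0,1],
    [0.002,0.002,0.019,0,1]
  ]
}}

```text
t: 4.75
ee_pos: [425.6, -238.9, 105.9]
ee_rot: [-0.531, 0.467, -0.466, 0.531]
ft_force: [-0.2, -0.7, -0.7]
width: 0.2
```

{"fn": "drive_tool", "kwargs": {
  "series": [
    [0,0,0.002,0,1],
    [0,0,0.004,0,1],
    [0,0,0.006,0,1],
    [0,0,0.008,0,1],
    [0,0,0.01,0,1]
  ]
}}

```text
t: 5.38
ee_pos: [434.4, -237.7, 105.8]
ee_rot: [0.532, -0.467, 0.466, -0.531]
ft_force: [-5.5, -3.9, 4.0]
width: 0.1
```

```bash
python3 look.py 3
```

```text
5.375 [ 434.4 -237.7  105.8] reader xy [-66.2 -41.9] F [-5.5 -3.9  4. ] 0.1
top blue 185 reader xy median [-25.8 -39.7] z 29.3
top yel 238 reader xy median [-31.9  42.7] z 29.5
```

View pics/top3.png

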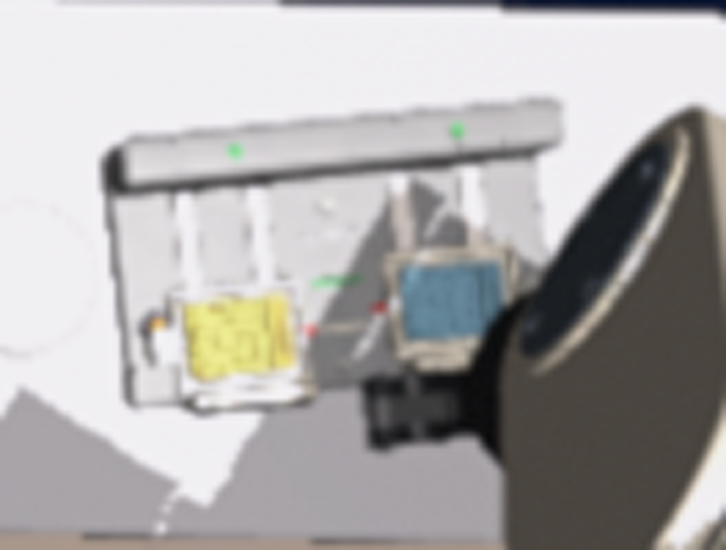

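The carriage has moved about 6.5 mm under contact and yellow is still. I'll keep pushing slowly.

{"fn": "drive_tool", "kwargs": {
  "series": [
    [0,0,0.002,0,1],
    [0,0,0.004,0,1],
    [0,0,0.006,0,1],
    [0,0,0.008,0,1],
    [0,0,0.01,0,1]
  ]
}}

```text
t: 6.1
ee_pos: [444.6, -236.4, 105.8]
ee_rot: [0.532, -0.467, 0.466, -0.531]
ft_force: [-3.7, -2.4, 2.7]
width: 0.1
```

{"fn": "drive_tool", "kwargs": {
  "series": [
    [0,0,0.002,0,1],
    [0,0,0.004,0,1],
    [0,0,0.006,0,1],
    [0,0,0.008,0,1],
    [0,0,0.01,0,1]
  ]
}}

```text
t: 6.72
ee_pos: [454.9, -235.1, 105.8]
ee_rot: [0.532, -0.467, 0.466, -0.531]
ft_force: [-4.7, -2.4, 0.6]
width: 0.6
```

```bash
python3 look.py 4
```

```text
6.725 [ 454.9 -235.1  105.8] reader xy [-45.5 -41.9] F [-4.7 -2.4  0.6] 0.6
scene yel 103 reader xy median [-35.6  44. ] z 30.0
top blue 179 reader xy median [ -4.6 -39.8] z 29.3
top yel 241 reader xy median [-32.   42.6] z 29.3
```

View pics/top4.png

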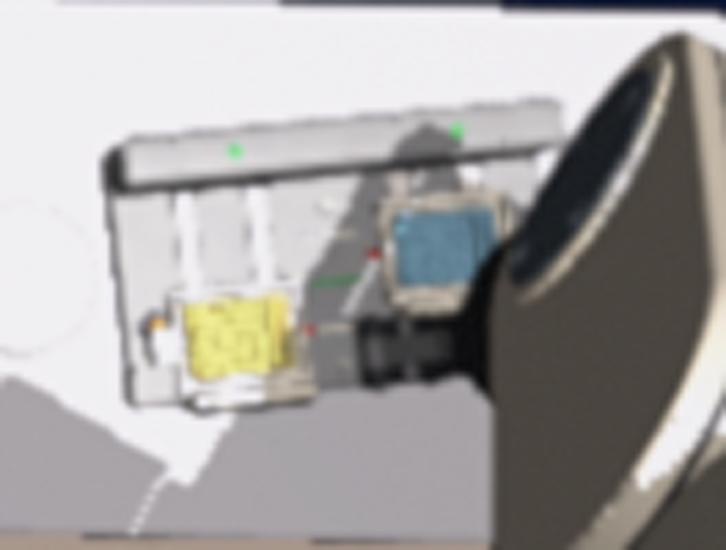

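The carriage is at about 27.8 mm, so roughly 8 mm remain. I'll slow down for the stop.

{"fn": "drive_tool", "kwargs": {
  "series": [
    [0,0,0.0015,0,1],
    [0,0,0.003,0,1],
    [0,0,0.004,0,1],
    [0,0,0.005,0,1],
    [0,0,0.006,0,1]
  ]
}}

```text
t: 7.45
ee_pos: [460.8, -234.3, 105.8]
ee_rot: [0.532, -0.467, 0.466, -0.531]
ft_force: [-5.4, -3.0, 0.1]
width: -0.2
```

{"fn": "drive_tool", "kwargs": {
  "series": [
    [0,0,0.0005,0,1],
    [0,0,0.001,0,1]
  ]
}}

```text
t: 7.7
ee_pos: [461.8, -234.2, 105.8]
ee_rot: [0.532, -0.467, 0.466, -0.531]
ft_force: [-4.7, -3.2, 0.8]
width: 0.3
```

{"fn": "drive_tool", "kwargs": {
  "series": [
    [0,0,0.0005,0,1]
  ]
}}

```text
t: 7.82
ee_pos: [462.2, -234.2, 105.8]
ee_rot: [0.532, -0.467, 0.466, -0.531]
ft_force: [-5.3, -3.4, 0.7]
width: 0.2
```

```bash
python3 look.py 5
```

```text
7.825 [ 462.2 -234.2  105.8] reader xy [-38.1 -41.9] F [-5.3 -3.4  0.7] 0.2
scene yel 150 reader xy median [-32.4  43.5] z 29.9
top blue 175 reader xy median [  2.6 -39.4] z 28.9
top yel 249 reader xy median [-31.9  42.6] z 29.9
```

{"fn": "drive_tool", "kwargs": {
  "series": [
    [0,0,0.0005,0,1],
    [0,0,0.001,0,1]
  ]
}}

```text
t: 8.18
ee_pos: [463.2, -234.1, 105.8]
ee_rot: [0.532, -0.467, 0.466, -0.531]
ft_force: [-5.1, -3.8, 0.6]
width: 0.1
```

{"fn": "drive_tool", "kwargs": {
  "series": [
    [0,0,0.0005,0,1]
  ]
}}

```text
t: 8.3
ee_pos: [463.7, -234.0, 105.8]
ee_rot: [0.532, -0.467, 0.466, -0.531]
ft_force: [-5.5, -3.0, 1.5]
width: 0.2
```

{"fn": "drive_tool", "kwargs": {
  "series": [
    [0,0,0.0005,0,1]
  ]
}}

```text
t: 8.43
ee_pos: [464.2, -233.9, 105.8]
ee_rot: [0.532, -0.467, 0.466, -0.531]
ft_force: [-5.8, -3.3, 1.0]
width: -0.1
```

{"fn": "drive_tool", "kwargs": {
  "series": [
    [0,0,0.0005,0,1]
  ]
}}

```text
t: 8.55
ee_pos: [464.6, -233.9, 105.8]
ee_rot: [0.532, -0.467, 0.466, -0.531]
ft_force: [-6.7, -3.9, 2.3]
width: 0.3
```

{"fn": "drive_tool", "kwargs": {
  "series": [
    [0,0,0.0005,0,1]
  ]
}}

```text
t: 8.68
ee_pos: [464.7, -233.8, 105.8]
ee_rot: [0.532, -0.467, 0.466, -0.531]
ft_force: [-7.6, -4.7, 3.9]
width: 0.1
```

```bash
python3 look.py 6
```

```text
8.675 [ 464.7 -233.8  105.8] reader xy [-35.6 -41.9] F [-7.6 -4.7  3.9] 0.1
scene yel 160 reader xy median [-31.7  42.8] z 30.2
top blue 171 reader xy median [  4.5 -39.2] z 29.4
top yel 246 reader xy median [-31.8  42.5] z 29.5
```

View pics/top6.png

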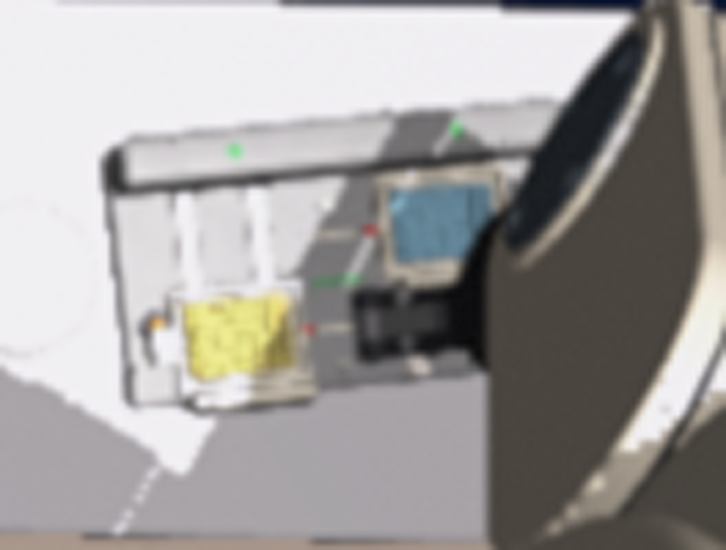

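{"fn": "drive_tool", "kwargs": {
  "series": [
    [0,0,0.0005,0,1]
  ]
}}

```text
t: 8.9
ee_pos: [464.8, -233.8, 105.7]
ee_rot: [0.532, -0.467, 0.466, -0.531]
ft_force: [-10.3, -6.4, 3.9]
width: -0.2
```

The fingers have stopped advancing and the force is up to about 12 N, so the carriage is on the back stop. Now I'll let go by backing straight off.

{"fn": "drive_tool", "kwargs": {
  "series": [
    [0,0,-0.005,0,1],
    [0,0,-0.012,0,1],
    [0,0,-0.02,0,1],
    [0,0,-0.03,0,1],
    [0,0,-0.04,0,1]
  ]
}}

```text
t: 9.52
ee_pos: [426.2, -239.0, 106.1]
ee_rot: [-0.531, 0.466, -0.467, 0.532]
ft_force: [-1.0, 0.3, -0.4]
width: 0.2
```

{"fn": "drive_tool", "kwargs": {
  "series": [
    [0,0,-0.01,0,1],
    [0,0,-0.022,0,1],
    [0,0,-0.034,0,1],
    [0,0,-0.034,0,1]
  ]
}}

```text
t: 10.02
ee_pos: [391.6, -243.2, 105.9]
ee_rot: [0.531, -0.467, 0.466, -0.531]
ft_force: [1.0, -0.3, -0.4]
width: -0.0
```

```bash
python3 look.py 7
```

```text
10.025 [ 391.6 -243.2  105.9] reader xy [-109.4  -42. ] F [ 1.  -0.3 -0.4] -0.0
scene blue 152 reader xy median [-13.8 -41.4] z 29.7
top blue 200 reader xy median [-15.1 -40.6] z 29.4
top yel 241 reader xy median [-31.9  42.8] z 29.7
```

View pics/top7.png

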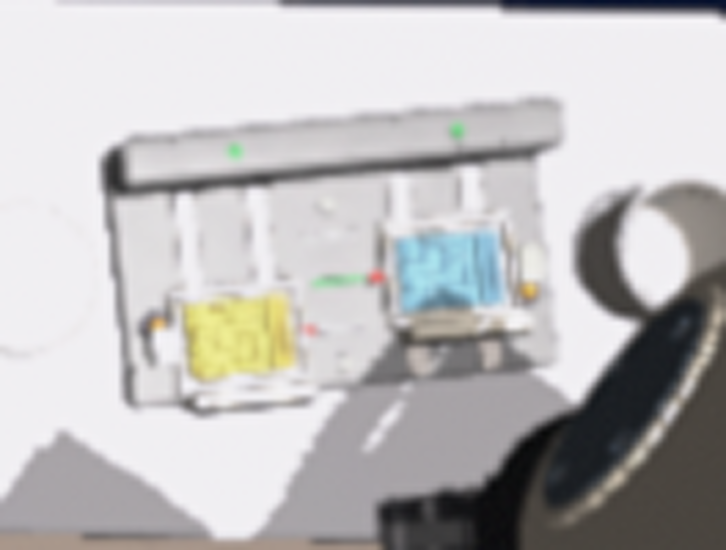

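The red pointer on the blue carriage (crop px 376,278) lines up with the green mark, and yellow is still at the front. I'll check the bystanders, then hand in.

Run:
```python
from look import *
c=capture("top"); c0=pickle.load(open('top0.pkl','rb'))
for k in("petri","forceps","beaker","reader","yellow_cassette"):
    f=lambda: None
    print(k,[(round(d['score'],2),np.round(d['bbox'],1).tolist()) for d in trace(c,k)][:2])
d=cv2.absdiff(c['image'],c0['image']).max(2)
print('petri/forceps area diff',(d[185:250,330:375]>40).sum(), 'cassette medians:')
look(8,("top",))
print(close_job())
```

```text
petri [(0.67, [363.1, 208.2, 26.6, 26.3])]
forceps [(0.66, [342.2, 240.8, 4.3, 3.2])]
beaker [(0.96, [478.8, 201.5, 32.4, 26.0])]
reader [(0.92, [417.4, 203.7, 80.0, 54.4]), (0.65, [440.2, 206.6, 28.4, 24.3])]
yellow_cassette [(0.58, [403.8, 218.2, 17.1, 12.0])]
petri/forceps area diff 156 cassette medians:
10.425 [ 392.9 -243.2  105.9] reader xy [-108.   -42.2] F [-0.5  0.1  0.1] 0.0
top blue 198 reader xy median [-15.2 -41.5] z 29.4
top yel 240 reader xy median [-31.9  42.7] z 29.7
the job is handed in; nothing more can be done
None
```

The blue cassette is at the reading position in the right lane, and the job is handed in at about 10.4 s of the 35 s allowed. It was the smaller blue one; a larger blue cassette and a brown one were lying loose on the table.

**What I did:** With the gripper shut, I pushed the right carriage's pad slowly with the fingertips. At the end I went in 0.5 mm steps until the fingers stopped moving and the force reached about 12 N. I then backed straight off so the spring could bring the carriage forward onto its pin.

**Last checks:**
- **Blue carriage:** it stands about 17 mm from its start (the pin is at 18 mm), and its red pointer lines up with the green mark.
- **Yellow carriage:** it did not move; its position read the same throughout, to within 1 mm in the top camera.
- **Robot:** the fingers are about 55 mm clear of the pad, with no contact force.

**Not fully confirmed:**
- **Forceps and petri dish:** 156 pixels in that area differed from the first picture. The arm's shadow falls near there, which probably explains it, but I did not check further. The network picked up only the tip of the forceps in the last picture. The gripper body passed over that area with its fingertips about 190 mm or more above the table.
- **Beaker:** it was still standing and found at 0.96, partly hidden by the arm, but I did not compare its position with the start.

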